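# Open the wide tube reader

### The job

Open the wider of the two tube readers: press its release tab down so that the lid springs up, take the finger off the tab, then push the lid back until it is fully open, leaning back past upright. Touch and push only: do not lift or shove either reader, leave the narrow reader shut, leave the jar, tube rack and dishes where they stand, and finish clear of everything.

Things in the scene. Friction and masses are not known exactly. Their poses are not given: they have to be found in the camera images.
- wide_reader: The reader to open: white benchtop box 200 (x) x 150 (y) mm, 4 kg, standing loose on rubber feet. Origin: centre of the underside. x runs front to back, y along the width, z up; at yaw 0 the front faces the robot. A front ledge (x = -100 to -30, 42 high) carries the release tab; behind it a block with wells (x = -30 to 100, 75 high) lies under the lid.
- wide_tab (a joint): Release tab of the wide reader, rad: 0 at rest, 0.22 pressed right down (pad middle 7 mm down, 5 N). It lets the lid go at 0.12 rad (pad middle 4 mm down, 4 N) and springs back when let go. A black rocker pivoted across the reader at x = -45, z = 55 mm; behind its pad stands a hook (x = -51 to -31, 24 wide, up to 92 high) over the lid's front edge, which tips forward off it.
- wide_tab_pad (a point): Centre of the top of that tab's flat pad, to be pressed down; moves with the tab. Pad: 42 mm (x = -99 to -57) by 40 mm wide, in the middle of the width, top 64 mm above the table at rest; ledge 14 mm below it.
- wide_lid (a joint): Lid of the wide reader, rad: 0 shut, 1.57 upright, 1.85 leaning back on its stop. Grey plate 114 x 124 x 8 mm hinged at the reader's back, axis along its y. Once unhooked a spring lifts it in about 3 s to about 0.8 rad, where it stays; from there about 1 N at the front edge pushes it on, and it stays wherever it is left. Hooked shut it lifts no more than 0.03 rad.
- wide_lid_edge (a point): Middle of the lid's front edge, half-way through its thickness, 110 mm from the hinge axis; moves with the lid.
- wide_lid_hinge (a point): Middle of that lid's hinge axis (x = 75, y = 0, z = 81.5 mm in the reader's frame).
- narrow_reader: A look-alike to be left shut: the same in profile but only 96 mm wide, 3.5 kg, loose. Origin and frame as for the wide reader. Which of the two stands on the left changes.
- narrow_tab (a joint): Release tab of the narrow reader, rad: 0 at rest, 0.22 pressed right down (pad middle 7 mm down, 5 N). It lets the lid go at 0.12 rad (pad middle 4 mm down, 4 N) and springs back when let go. A black rocker pivoted across the reader at x = -45, z = 55 mm; behind its pad stands a hook (x = -51 to -31, 24 wide, up to 92 high) over the lid's front edge, which tips forward off it.
- narrow_tab_pad (a point): Centre of the top of that tab's flat pad, to be pressed down; moves with the tab. Pad: 42 mm (x = -99 to -57) by 40 mm wide, in the middle of the width, top 64 mm above the table at rest; ledge 14 mm below it.
- narrow_lid (a joint): Lid of the narrow reader, rad: 0 shut, 1.57 upright, 1.85 leaning back on its stop. Grey plate 114 x 70 x 8 mm hinged at the reader's back, axis along its y. Once unhooked a spring lifts it in about 3 s to about 0.8 rad, where it stays; from there about 1 N at the front edge pushes it on, and it stays wherever it is left. Hooked shut it lifts no more than 0.03 rad.
- narrow_lid_edge (a point): Middle of the lid's front edge, half-way through its thickness, 110 mm from the hinge axis; moves with the lid.
- narrow_lid_hinge (a point): Middle of that lid's hinge axis (x = 75, y = 0, z = 81.5 mm in the reader's frame).
- jar: Bystander: loose glass jar, 68 mm across, 105 mm tall, with a steel lid. Origin: centre of the underside.
- rack: Bystander: loose blue tube rack with six capped tubes, 90 x 80 mm, 120 mm tall. Origin: centre of the underside.
- dishes: Bystander: loose stack of three culture dishes (one piece), 90 mm across, 45 mm tall. Origin: centre of the underside.

How it is judged (in metres and radians):
On the way, in this order (a step that is already met when the one before it is completed fails the run):
1. the wide reader's release tab is pressed far enough to let the lid go (over 0.13 rad) (value of joint wide_tab above 0.13 rad), for 0.05 s.
2. the wide lid has sprung up past 0.6 rad with the robot not touching that reader (value of joint wide_lid above 0.6 rad and contact force between each of the arm, the fingers and wide_reader below 0.3 N), for 0.1 s.
At the end, for the whole second after the job is handed in: The wide lid rests open past 1.68 rad (96 degrees; its stop is at 1.85), the tab has sprung back (under 0.04 rad), the narrow reader is still shut (lid under 0.05 rad, tab at rest), and both readers, the jar, the rack and the dishes stand upright, at rest and within 20 mm of where they started (value of joint wide_lid above 1.68 rad and velocity of joint wide_lid between -0.05 and 0.05 rad/s and value of joint each of wide_tab, narrow_tab below 0.04 rad and value of joint narrow_lid below 0.05 rad and distance of each of wide_reader, narrow_reader, jar, rack, dishes from where it was at the start of the episode below 0.02 m and angle between each of wide_reader, narrow_reader, jar, rack, dishes's own z axis and vertical below 0.05 rad and linear speed of each of wide_reader, narrow_reader, jar, rack, dishes below 0.02 m/s); the robot touches nothing.
It fails at once if the narrow reader's tab is pressed over 0.1 rad or its lid comes up over 0.08 rad (value of joint narrow_lid above 0.08 rad or value of joint narrow_tab above 0.1 rad).
It fails at once if a reader is shoved over 20 mm or tipped over 0.2 rad (distance of any of wide_reader, narrow_reader from where it was at the start of the episode above 0.02 m or angle between any of wide_reader, narrow_reader's own z axis and vertical above 0.2 rad).
It fails at once if a reader is lifted over 10 mm (height (world z) of any of wide_reader, narrow_reader above 0.01 m).
It fails at once if the jar, rack or dishes are moved over 20 mm or tipped over 0.2 rad (distance of any of jar, rack, dishes from where it was at the start of the episode above 0.02 m or angle between any of jar, rack, dishes's own z axis and vertical above 0.2 rad).
It fails at once if the jar, rack or dishes are lifted over 10 mm (height (world z) of any of jar, rack, dishes above 0.01 m).
It also fails if it takes over 51 s, if anything falls off the work surface, if the arm or the gripper's body presses on something with over 40 N, if the wrist force passes 120 N, or if a joint passes its speed limit or range.

### The arm

A 7-joint arm with a two-finger parallel gripper is mounted at the origin on the work surface. World frame = base frame: x ahead of the robot, y to its left, z up, the work surface at z = 0. Lengths are in mm, angles in rad, forces in N, time in s.
With the tool pointing down it reaches from about 400 to 875 mm from the base axis. Payload 4.4 kg.
Tool frame: the origin (TCP) lies at the very end of the fingers, on their centre line; the grasp point (between the pads) lies 19 mm behind it; x points along the fingers, y is the direction in which the jaws open and shut, and the axes are right-handed (so a half turn about x gives the same grasp; the last joint's range is limited). The gripper opens to 85 mm and grips with 20 to 120 N. Pads are 22 mm wide; open, the fingers measure 114 mm over their backs; the gripper's body (76 mm by 85 mm) begins 54 mm behind the grasp point. The pads swing forward as they close: fully open they stand 13 mm farther back than shut.
Start: joints at [1.121, 0.628, 0.038, 1.517, -0.027, 0.996, -0.02], TCP at [243.418, -602.715, 231.313] pointing down, gripper open.
Joint ranges: [-3.06, 3.06], [-0.37, 2.12], [-1.25, 1.32], [0.18, 2.47], [-1.1, 4.24], [0.23, 1.98], [-2.94, 2.94]. Speed limits (rad/s): [2.57, 2.57, 3.14, 3.14, 3.14, 3.14, 3.14].

### API

Orientations are given as a rotation vector (axis times angle).
In Python, from cell import telemetry, vision, order gives the robot as it stands. The module is installed in compiled form; this text tells all that it offers.
- The arm moves only by the tool play_rows, never from a script. Its argument "steps" is a list of rows, each a list of 5 numbers: the opening, from -1 (shut) to 1 (fully open), then the shift along the tool's x, y, z in m, then the turn about the tool's x in rad. In form: [[jaw, dx, dy, dz, twist], ...]. A call has 1 to 8 rows; each row shifts and turns the pose as measured when the row begins, along the tool's axes as they then stand; what a row does not reach is not made up. A row lasts 1/10 s, in which the tool goes at most 50 mm and 8.59 degrees, less where a joint would pass 70% of its speed; a pose out of reach is approached as far as the arm can. A call with a gripper value outside its range is refused whole. The fingers move at their own pace and stop on an object; "grip_force" is the grip in N (left out, the last holds). Time passes only in rows, so rows that do not move let the fingers close. It gives the time, the measured TCP pose, the force and the opening at its end, in the units of the state.
- telemetry.get_state(): the state, without advancing time (a new reading comes with each control period).
- vision.get_image(name): name is "scene" or "top" or "wrist"; returns a dict with "color" (420x560x3 uint8, red, green, blue), "intrinsics" (3x3 intrinsics, pixels), "extrinsics" (4x4, takes a point from world to camera coordinates). Camera axes: x right, y up, looking along -z (the intrinsics and any distortion apply to the point x, -y, -z); pixel columns grow to the right and rows downward; lengths in mm; the calibration is good to about 2 mm. A picture is of the moment at which its call begins. There is no depth.
- order.job_done(): hands the job in, once; it reports no verdict.
The state is a dict: "t": time; "joint_pos": joint angles; "joint_vel": joint speeds; "tau": joint torques, N m; "ee_pos": TCP position; "ee_rot": TCP orientation; "force": force on the tool from outside, world axes, zero at the start; "ft_torque": the same for the moment, N m; "gripper_width": opening from 0.0 (shut) to 1.0 (fully open).
Only numpy, scipy, OpenCV 4.12 (cv2) and the standard library are available. Lean on these libraries where they do the work, as an engineer would, in place of code of your own. Each camera call takes 0.05 s, during which the arm holds its last target.

## Working session

There is one attempt and no reset: what is moved stays moved. The work goes in short steps, Python scripts to look and compute and a tool call to move; the robot and the scene stay as the last step left them, time stands still between calls to the robot, and variables do not carry over. Pictures are saved under pics/ and viewed, and the job is handed in when it is done.

Besides the shell and the picture viewer there is one more tool, called after "Call:" in YAML: its name, and indented under it one key for each argument. play_rows: Moves the arm, as the interface text tells. Its arguments: {"type":"object","properties":{"steps":{"type":"array","items":{"type":"array","items":{"type":"number"}}},"grip_force":{"type":"number"}},"required":["steps"]}

```bash
mkdir -p pics; python3 - <<'E'
from cell import telemetry, vision
import cv2,numpy as np
print(telemetry.get_state())
for n in("top","scene"):
    d=vision.get_image(n);cv2.imwrite(f"pics/{n}0.png",d["color"][:,:,::-1]);print(n,d["intrinsics"],d["extrinsics"],[k for k in d])
    np.savez(f"{n}0.npz",**{k:d[k] for k in("color","intrinsics","extrinsics")})
E
```

```text
{'t': 0.0, 'joint_pos': array([ 1.1211983 ,  0.62933556,  0.03843482,  1.51837727, -0.02698124,
        0.99629631, -0.02000585]), 'joint_vel': array([ 6.17583632e-04,  4.81695380e-05,  1.52354945e-03, -2.48550915e-03,
       -3.06118739e-04, -1.51372588e-03,  1.17632017e-04]), 'tau': array([-1.32014825e-04, -5.63405335e+01,  1.22608624e+00, -1.93449891e+01,
        1.09870109e-02,  1.07219210e-02, -2.45719264e-06]), 'ee_pos': array([ 243.17919429, -602.11872802,  230.39285171]), 'ee_rot': array([ 2.01157637,  0.39282091, -2.01239146]), 'force': array([-0.48054569, -0.54495716,  0.50964724]), 'ft_torque': array([-0.03209049,  0.01161936, -0.03851131]), 'gripper_width': 1.0011534656534395}
top [[544.25180991   0.         269.56643712]
 [  0.         544.25180991 211.12664186]
 [  0.           0.           1.        ]] [[-2.09898417e-02 -9.99775391e-01 -2.93151033e-03 -2.10879676e+00]
 [ 9.79933857e-01 -2.11544251e-02  1.98197191e-01 -5.78086238e+02]
 [-1.98214689e-01  1.28744145e-03  9.80157783e-01 -1.57828009e+03]
 [ 0.00000000e+00  0.00000000e+00  0.00000000e+00  1.00000000e+00]] ['color', 'intrinsics', 'extrinsics']
scene [[431.16684463   0.         281.5928639 ]
 [  0.         431.16684463 203.26443645]
 [  0.           0.           1.        ]] [[-2.40117056e-01  9.70665391e-01  1.23490004e-02  1.59864463e+02]
 [-6.07701387e-01 -1.60225090e-01  7.77834780e-01  3.10930588e+02]
 [ 7.56995920e-01  1.79266892e-01  6.28347482e-01 -1.68864153e+03]
 [ 0.00000000e+00  0.00000000e+00  0.00000000e+00  1.00000000e+00]] ['color', 'intrinsics', 'extrinsics']
```

View pics/top0.png

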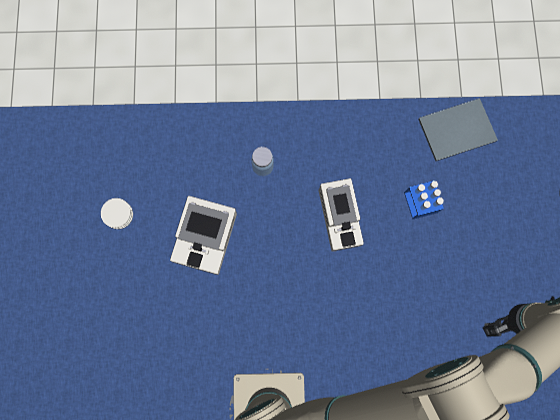

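View pics/scene0.png

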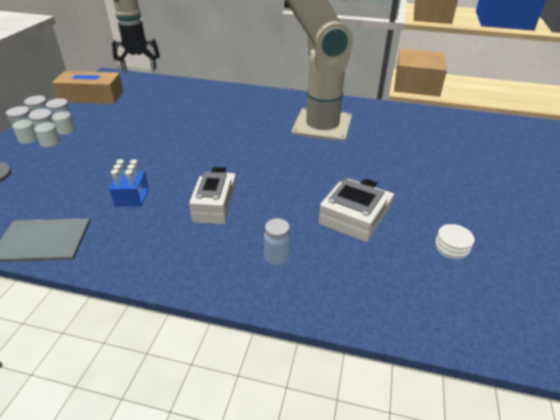

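The top view shows the wide reader at about (204,235), the narrow one at (342,214), the jar at (262,160), the rack at (425,198) and the dishes at (117,213). I'll zoom in on the wide reader to get its pose.

```bash
python3 - <<'E'
import cv2,numpy as np
d=np.load("top0.npz");c=d["color"][185:285,160:250,::-1]
cv2.imwrite("pics/crop0.png",cv2.resize(c,None,fx=6,fy=6,interpolation=cv2.INTER_CUBIC))
E
```

```text
(no output)
```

View pics/crop0.png

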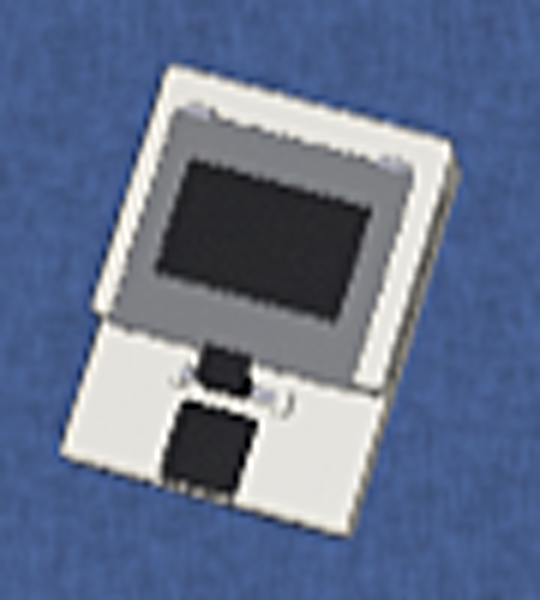

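Corners in the crop: block back (175,65) and (455,143), ledge front (63,455) and (350,533), pad (182,402), (258,415), (237,497) and (162,483). I'll fit the pose to these.

```bash
cat > h.py <<'E'
import numpy as np,cv2
from scipy.optimize import least_squares
from scipy.spatial.transform import Rotation as R
def proj(P,K,E):
    P=np.atleast_2d(P);c=P@E[:3,:3].T+E[:3,3]
    return np.c_[K[0,0]*c[:,0]/-c[:,2]+K[0,2],K[1,1]*-c[:,1]/-c[:,2]+K[1,2]]
def w(M,p):
    c,s=np.cos(p[2]),np.sin(p[2]);M=np.atleast_2d(M).astype(float)
    return np.c_[p[0]+c*M[:,0]-s*M[:,1],p[1]+s*M[:,0]+c*M[:,1],M[:,2]]
def lid(a,y=0,r=110,n=0): # point on lid at radius r; n offset above mid-plane
    return [75-r*np.cos(a)+n*np.sin(a),y,81.5+r*np.sin(a)+n*np.cos(a)]
E
python3 - <<'E'
from h import *
d=np.load("top0.npz");K,E=d["intrinsics"],d["extrinsics"]
M=np.array([[100,75,75],[100,-75,75],[-100,75,42],[-100,-75,42],[-57,20,64],[-57,-20,64],[-99,-20,64],[-99,20,64]])
px=np.array([[175,65],[455,143],[63,455],[350,533],[182,402],[258,415],[237,497],[162,483]])/6+[160,185]-0.4
f=lambda p:(proj(w(M,p),K,E)-px).ravel()
r=least_squares(f,[600,200,0.]);print(r.x,np.round(r.fun.reshape(-1,2),2).tolist())
p=r.x;np.save("pose.npy",p)
print("pad",w([-78,0,64],p),"edge.8",w(lid(.8),p),"edge1.85",w(lid(1.85),p))
for M2,x0,px0 in[([0,0,75],[700,-150,0],(342,214))]:
  pass
# others roughly by pixel at height
def ray(u,v,z):
    return least_squares(lambda q:(proj([q[0],q[1],z],K,E)-[u,v]).ravel(),[600,0]).x
print("jar",ray(262,154,105),"dishes",ray(116,212,45),"rack",ray(431,194,120),"narrow",ray(341,214,70))
s=np.load("scene0.npz");im=s["color"][:,:,::-1].copy()
q=proj(w(M,p),s["intrinsics"],s["extrinsics"])
im=cv2.resize(im[150:270,290:420],None,fx=5,fy=5)
for a in q: cv2.circle(im,tuple(int(v) for v in (a-[290,150])*5),3,(0,0,255),-1)
cv2.imwrite("pics/chk.png",im)
E
```

```text
[ 5.11249820e+02  1.86138094e+02 -2.92238830e-01] [[-0.92, -0.32], [0.52, -0.2], [-0.48, 0.14], [-0.13, 0.65], [0.49, -0.87], [0.79, 0.58], [0.12, 0.65], [-0.4, -0.67]]
pad [[436.55692028 208.60964802  64.        ]] edge.8 [[509.68151979 186.60992073 160.40917   ]] edge1.85 [[612.09952843 155.79719457 187.24027233]]
jar [742.58116751   4.55516181] dishes [587.85865019 451.11888649] rack [ 605.97979706 -484.35631192] narrow [ 562.13072551 -226.97217262]
```

View pics/chk.png

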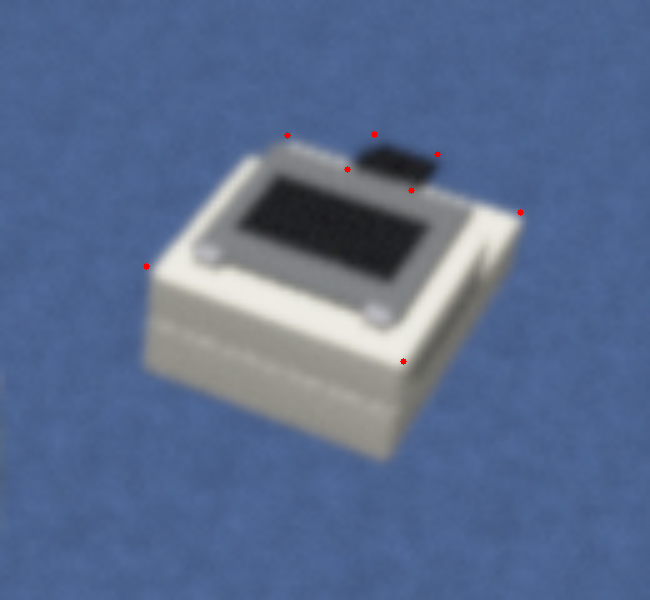

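The pose fits to about 2 mm, and the scene view agrees. Next, the tool axes and the moves.

```bash
cat >> h.py <<'E'
def rel(tgt,yaw):
    from cell import telemetry
    s=telemetry.get_state();Rm=R.from_rotvec(s["ee_rot"]).as_matrix()
    p=s["ee_pos"];print("t",s["t"],"pos",p.round(1),"F",s["force"].round(2),"tooly",Rm[:,1].round(3),"x",Rm[:,0].round(3),"j",s["joint_pos"].round(2),"grip",s["gripper_width"])
    d=Rm.T@(np.array(tgt)-p);print("d tool mm",d.round(1))
    # twist so tool y aligns with dir yaw (mod pi)
    a=np.array([np.cos(yaw),np.sin(yaw),0]);v=Rm.T@a;t=np.arctan2(v[2],v[1]);t=(t+np.pi/2)%np.pi-np.pi/2;print("twist",t)
E
python3 - <<'E'
from h import *
p=np.load("pose.npy")
t=w([-83,0,100],p)[0];t[2]=130;print(t);rel(t,p[2]+np.pi/2)
E
```

```text
[431.7689139  210.05013228 130.        ]
t 0.1 pos [ 243.2 -602.2  230.5] F [ 0.2   0.35 -0.31] tooly [ 0.374 -0.927 -0.002] x [-0.001  0.002 -1.   ] j [ 1.12  0.63  0.04  1.52 -0.03  1.   -0.02] grip 1.0008437336021514
d tool mm [ 101.6 -682.4 -479. ]
twist 0.676056306413491
```

Call:
play_rows:
  steps:
    - [-1,0,-0.02,-0.045,0]
    - [-1,0,-0.02,-0.045,0]
    - [-1,0,-0.03,-0.04,0]
    - [-1,0,-0.03,-0.04,0]
    - [-1,0,-0.04,-0.03,0]
    - [-1,0,-0.04,-0.03,0]
    - [-1,0,-0.04,-0.03,0]
    - [-1,0,-0.04,-0.03,0]

```text
t: 0.9
ee_pos: [413.7, -258.1, 225.5]
ee_rot: [2.014, 0.377, -2.026]
force: [1.2, -0.5, 0.9]
gripper_width: 0.001
```

```bash
python3 - <<'E'
from h import *
p=np.load("pose.npy")
t=w([-83,0,100],p)[0];t[2]=130;print(t);rel(t,p[2]+np.pi/2)
E
```

```text
[431.7689139  210.05013228 130.        ]
t 0.9 pos [ 413.7 -258.1  225.5] F [ 1.22 -0.54  0.94] tooly [ 0.36  -0.933 -0.001] x [-0.006 -0.001 -1.   ] j [ 0.48  0.41  0.03  1.96 -0.01  0.78 -0.69] grip 0.0008568017763523949
d tool mm [  95.1 -430.1 -186. ]
twist 0.6608554436312395
```

Call:
play_rows:
  steps:
    - [-1,0,-0.045,-0.02,0]
    - [-1,0,-0.045,-0.02,0]
    - [-1,0,-0.045,-0.02,0]
    - [-1,0,-0.045,-0.02,0]
    - [-1,0,-0.045,-0.02,0]
    - [-1,0,-0.045,-0.02,0]
    - [-1,0,-0.045,-0.02,0]
    - [-1,0,-0.045,-0.02,0]

```text
t: 1.7
ee_pos: [431.6, 141.3, 224.7]
ee_rot: [2.015, 0.377, -2.025]
force: [1.0, -0.4, 0.1]
gripper_width: 0.0
```

Call:
play_rows:
  steps:
    - [-1,0,0,0,-0.145]
    - [-1,0,0,0,-0.145]
    - [-1,0,0,0,-0.145]
    - [-1,0,0,0,-0.145]
    - [-1,0,0,0,-0.145]
    - [-1,0,0,0,-0.145]
    - [-1,0,0,0,-0.145]
    - [-1,0,0,0,-0.145]

```text
t: 2.5
ee_pos: [428.4, 154.0, 223.0]
ee_rot: [1.208, 1.216, -1.214]
force: [0.6, 0.3, -1.2]
gripper_width: 0.001
```

Call:
play_rows:
  steps:
    - [-1,0,0,0,-0.145]
    - [-1,0,0,0,-0.145]
    - [-1,0,0,0,-0.145]
    - [-1,0,0,0,-0.145]
    - [-1,0,0,0,-0.145]
    - [-1,0,0,0,-0.145]
    - [-1,0,0,0,-0.145]
    - [-1,0,0,0,-0.145]

```text
t: 3.3
ee_pos: [426.6, 152.3, 221.4]
ee_rot: [0.29, 1.563, -0.294]
force: [-0.4, 0.7, 0.8]
gripper_width: -0.002
```

```bash
python3 - <<'E'
from h import *
p=np.load("pose.npy")
t=w([-83,0,100],p)[0];t[2]=130;print(t);rel(t,p[2]+np.pi/2)
E
```

```text
[431.7689139  210.05013228 130.        ]
t 3.3 pos [426.6 152.3 221.4] F [-0.35  0.75  0.8 ] tooly [ 0.363  0.932 -0.004] x [-0.012 -0.    -1.   ] j [ 0.1   0.44 -0.7   2.03  0.38  0.81  0.38] grip -0.0023947424283450366
d tool mm [ 91.3  56.  -15.2]
twist -0.07963668589473039
```

Call:
play_rows:
  steps:
    - [-1,0,0.028,-0.008,-0.08]
    - [-1,0,0.028,-0.008,0]
    - [-1,0.04,0,0,0]
    - [-1,0.04,0,0,0]
    - [-1,0.03,0,0,0]
    - [-1,0,0,0,0]

```text
t: 3.9
ee_pos: [430.1, 211.6, 107.7]
ee_rot: [0.227, 1.569, -0.228]
force: [-0.5, -0.4, 0.4]
gripper_width: -0.001
```

```bash
python3 - <<'E'
from h import *
from cell import vision
p=np.load("pose.npy")
t=w([-83,0,64],p)[0];print(t);rel(t,p[2]+np.pi/2)
for n in("top","wrist"):
    d=vision.get_image(n);im=d["color"][:,:,::-1].copy()
    q=proj(w([[-57,20,64],[-57,-20,64],[-99,-20,64],[-99,20,64]],p),d["intrinsics"],d["extrinsics"])
    for a in q: cv2.circle(im,tuple(int(round(v)) for v in a),1,(0,0,255),-1)
    if n=="top": im=cv2.resize(im[185:285,160:250],None,fx=6,fy=6)
    cv2.imwrite(f"pics/{n}1.png",im)
E
```

```text
[431.7689139  210.05013228  64.        ]
t 3.9 pos [430.1 211.6 107.7] F [-0.5  -0.39  0.39] tooly [ 0.285  0.958 -0.002] x [-0.01   0.001 -1.   ] j [-0.13  0.65 -0.56  2.08  0.6   0.59  0.16] grip -0.0006097567775304954
d tool mm [43.7 -1.   2.5]
twist 0.0029516177947082056
```

View pics/top1.png

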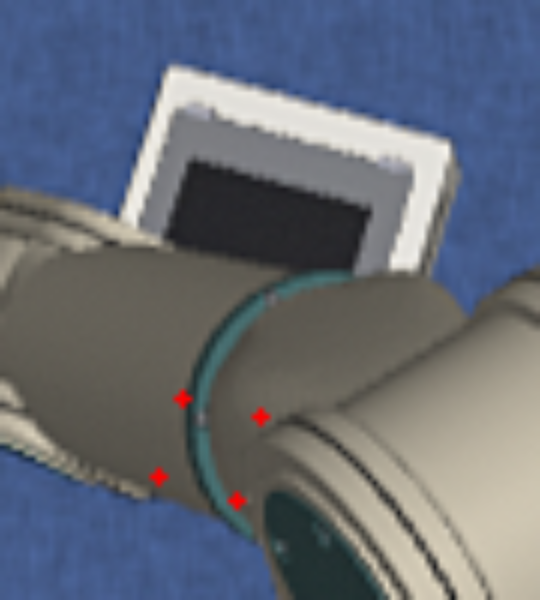

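View pics/wrist1.png

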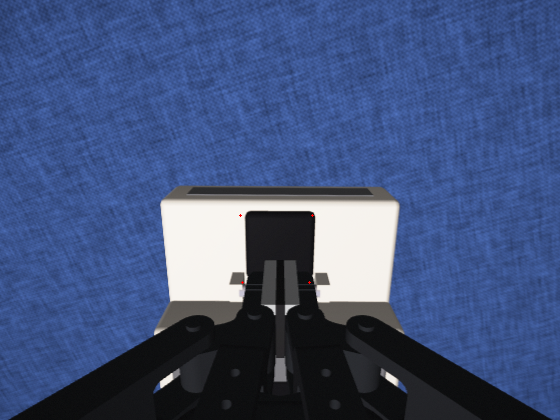

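The wrist view shows the closed fingers centred across the pad, with the tip at (280,262) and the pad at (247–314, 212–278). The model corners match to within about 3 px. I'll move forward slightly and press.

Call:
play_rows:
  steps:
    - [-1,0.02,-0.001,0.002,0]
    - [-1,0.015,0,0,0]
    - [-1,0.006,0,0,0]
    - [-1,0,0,0,0]

```text
t: 4.4
ee_pos: [438.9, 214.3, 75.2]
ee_rot: [0.237, 1.554, -0.22]
force: [-1.5, -0.7, 0.4]
gripper_width: -0.002
```

```bash
python3 - <<'E'
from h import *
from cell import vision
p=np.load("pose.npy")
t=w([-83,0,64],p)[0];print(t);rel(t,p[2]+np.pi/2)
for n in("wrist",):
    d=vision.get_image(n);im=d["color"][:,:,::-1].copy()
    cv2.imwrite(f"pics/{n}2.png",im)
E
```

```text
[431.7689139  210.05013228  64.        ]
t 4.4 pos [438.9 214.3  75.2] F [-1.45 -0.75  0.39] tooly [0.288 0.958 0.012] x [ 0.006  0.01  -1.   ] j [-0.18  0.7  -0.49  2.09  0.68  0.5   0.1 ] grip -0.002024699055329279
d tool mm [11.2 -6.2 -5.6]
twist 0.00043234728463459327
```

View pics/wrist2.png

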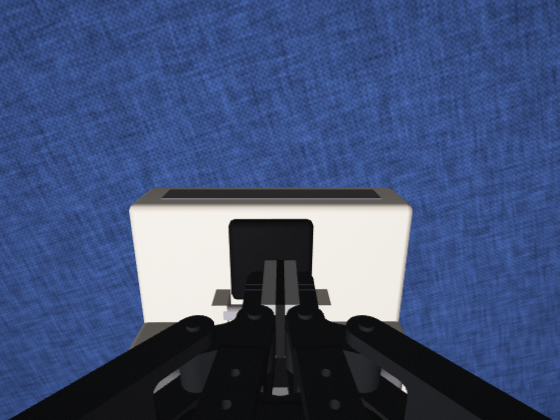

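The fingers have drifted about 6 mm in y and z: the tip is at column 280 and the pad centre at 271. Correcting before I press.

Call:
play_rows:
  steps:
    - [-1,0,-0.006,-0.007,0]
    - [-1,0,0,0,0]
    - [-1,0,0,0,0]

```text
t: 4.75
ee_pos: [431.2, 211.0, 78.1]
ee_rot: [0.24, 1.55, -0.218]
force: [-0.8, 0.6, -0.1]
gripper_width: -0.004
```

```bash
python3 - <<'E'
from h import *
p=np.load("pose.npy")
t=w([-83,0,64],p)[0];rel(t,p[2]+np.pi/2)
E
```

```text
t 4.75 pos [431.2 211.   78.1] F [-0.76  0.59 -0.11] tooly [0.288 0.958 0.015] x [ 0.011  0.012 -1.   ] j [-0.18  0.68 -0.48  2.12  0.68  0.48  0.09] grip -0.004128977995459348
d tool mm [14.  -0.9  0.7]
twist -2.721881099088108e-05
```

Call:
play_rows:
  steps:
    - [-1,0.01,0,0,0]
    - [-1,0.004,0,0,0]
    - [-1,0,0,0,0]

```text
t: 5.05
ee_pos: [432.0, 211.4, 63.6]
ee_rot: [0.241, 1.548, -0.218]
force: [0.0, 0.6, 1.9]
gripper_width: -0.001
```

```bash
python3 - <<'E'
from h import *
p=np.load("pose.npy")
t=w([-83,0,57.5],p)[0];rel(t,p[2]+np.pi/2)
E
```

```text
t 5.05 pos [432.  211.4  63.6] F [0.01 0.59 1.89] tooly [0.288 0.957 0.016] x [ 0.012  0.013 -1.   ] j [-0.21  0.71 -0.45  2.12  0.71  0.44  0.06] grip -0.001021483766200894
d tool mm [ 6.  -1.5  0.1]
twist -0.00020354381215215156
```

Contact: 1.9 N at z 63.6. Pressing about 7 mm further.

Call:
play_rows:
  steps:
    - [-1,0.004,0,0,0]
    - [-1,0.004,0,0,0]
    - [-1,0.001,0,0,0]

```text
t: 5.35
ee_pos: [431.2, 211.9, 56.1]
ee_rot: [0.239, 1.547, -0.218]
force: [-5.7, -4.0, 30.7]
gripper_width: -0.001
```

```bash
python3 - <<'E'
from h import *
from cell import vision
p=np.load("pose.npy")
t=w([-83,0,57.5],p)[0];rel(t,p[2]+np.pi/2)
for n in("wrist","top"):
    d=vision.get_image(n);im=d["color"][:,:,::-1].copy()
    if n=="top": im=cv2.resize(im[185:285,160:250],None,fx=6,fy=6)
    cv2.imwrite(f"pics/{n}3.png",im)
E
```

```text
t 5.35 pos [431.2 211.9  56.1] F [-5.66 -4.04 30.69] tooly [0.287 0.958 0.015] x [ 0.013  0.011 -1.   ] j [-0.22  0.72 -0.43  2.13  0.73  0.42  0.05] grip -0.0012961151977586858
d tool mm [-1.4 -1.6  1.1]
twist 0.0010130352869921477
```

View pics/top3.png

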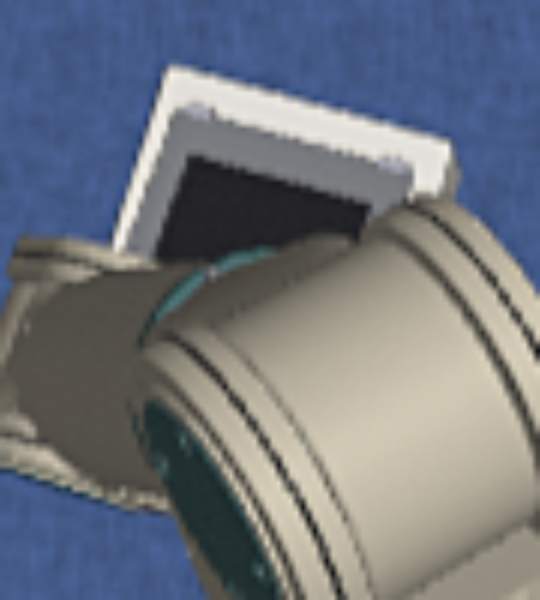

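30 N means the tab is at its stop. I'll ease off slightly, hold while the lid starts to rise, then lift away toward the robot.

Call:
play_rows:
  steps:
    - [-1,-0.001,0,0,0]
    - [-1,0,0,0,0]
    - [-1,0,0,0,0]
    - [-1,0,0,0,0]
    - [-1,0,0,0,0]

```text
t: 5.95
ee_pos: [431.3, 211.7, 58.4]
ee_rot: [0.237, 1.545, -0.218]
force: [-0.9, 0.7, 5.3]
gripper_width: -0.001
```

Call:
play_rows:
  steps:
    - [-1,-0.015,0,-0.005,0]
    - [-1,-0.015,0,-0.015,0]
    - [-1,-0.015,0,-0.015,0]
    - [-1,-0.015,0,-0.015,0]
    - [-1,0,0,0,0]
    - [-1,0,0,0,0]

```text
t: 6.55
ee_pos: [382.6, 225.6, 116.9]
ee_rot: [0.239, 1.546, -0.219]
force: [0.2, -0.2, -0.1]
gripper_width: 0.004
```

```bash
python3 - <<'E'
from h import *
from cell import vision
p=np.load("pose.npy")
t=w([-83,0,57.5],p)[0];rel(t,p[2]+np.pi/2)
for n in("wrist","scene"):
    d=vision.get_image(n);im=d["color"][:,:,::-1].copy()
    if n=="scene": im=cv2.resize(im[130:270,290:420],None,fx=4,fy=4)
    cv2.imwrite(f"pics/{n}4.png",im)
E
```

```text
t 6.55 pos [382.6 225.6 116.9] F [ 0.16 -0.16 -0.09] tooly [0.288 0.957 0.014] x [ 0.014  0.011 -1.   ] j [-0.22  0.58 -0.53  2.19  0.62  0.5   0.04] grip 0.003651649995894749
d tool mm [59.9 -1.5 50.9]
twist -0.0003403520545237626
```

View pics/scene4.png

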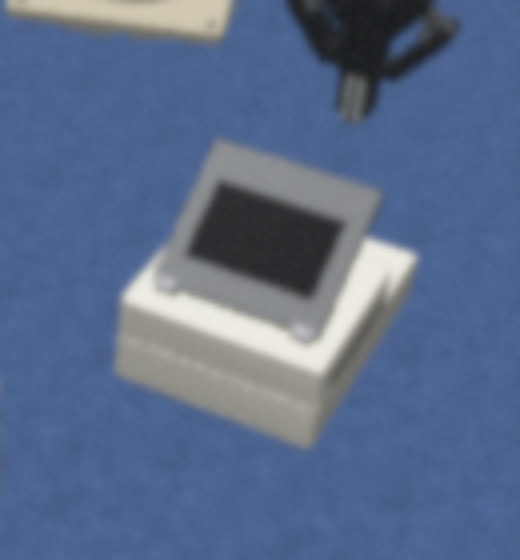

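View pics/wrist4.png

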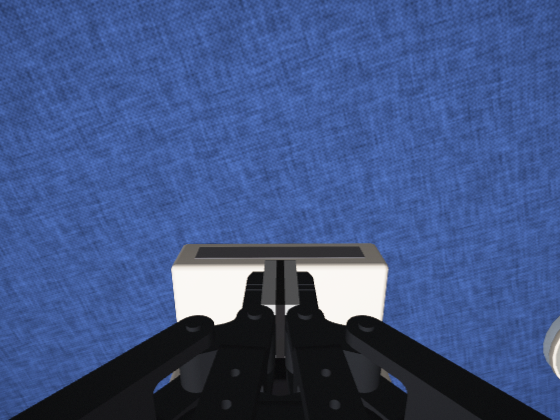

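The lid is up and the arm is clear. I'll rise to z≈150 and wait for the lid to settle.

Call:
play_rows:
  steps:
    - [-1,-0.017,0,0,0]
    - [-1,-0.017,0,0,0]
    - [-1,0,0,0,0]
    - [-1,0,0,0,0]
    - [-1,0,0,0,0]
    - [-1,0,0,0,0]
    - [-1,0,0,0,0]
    - [-1,0,0,0,0]

```text
t: 7.45
ee_pos: [383.1, 222.2, 145.6]
ee_rot: [0.239, 1.554, -0.228]
force: [-0.2, 1.0, 0.4]
gripper_width: -0.006
```

Call:
play_rows:
  steps:
    - [-1,0,0,0,0]
    - [-1,0,0,0,0]
    - [-1,0,0,0,0]
    - [-1,0,0,0,0]
    - [-1,0,0,0,0]
    - [-1,0,0,0,0]
    - [-1,0,0,0,0]
    - [-1,0,0,0,0]

```text
t: 8.25
ee_pos: [383.0, 222.3, 145.5]
ee_rot: [0.239, 1.554, -0.228]
force: [-0.6, -0.9, 1.2]
gripper_width: -0.007
```

Call:
play_rows:
  steps:
    - [-1,0,0,0,0]
    - [-1,0,0,0,0]
    - [-1,0,0,0,0]
    - [-1,0,0,0,0]
    - [-1,0,0,0,0]
    - [-1,0,0,0,0]
    - [-1,0,0,0,0]
    - [-1,0,0,0,0]

```text
t: 9.05
ee_pos: [383.0, 222.3, 145.5]
ee_rot: [0.239, 1.554, -0.228]
force: [-0.1, 0.4, -0.3]
gripper_width: 0.001
```

```bash
cat >> h.py <<'E'
def lidview(name):
    from cell import vision
    p=np.load("pose.npy");d=vision.get_image("scene");im=d["color"][:,:,::-1]
    im=cv2.resize(im[110:260,290:420],None,fx=4,fy=4)
    for a,col in((.8,(0,0,255)),(1.57,(0,255,255)),(1.85,(0,255,0))):
        q=proj(w([lid(a,62),lid(a,-62)],p),d["intrinsics"],d["extrinsics"])
        q=((q-[290,110])*4).astype(int);cv2.line(im,tuple(map(int,q[0])),tuple(map(int,q[1])),col,1)
    cv2.imwrite(f"pics/{name}.png",im)
E
python3 - <<'E'
from h import *
p=np.load("pose.npy")
t=w([-35,0,150],p)[0];rel(t,p[2]+np.pi/2)
lidview("lid5")
E
```

```text
t 9.05 pos [383.  222.3 145.5] F [-0.11  0.42 -0.29] tooly [0.293 0.956 0.008] x [ 0.005  0.006 -1.   ] j [-0.16  0.54 -0.6   2.16  0.55  0.59  0.11] grip 0.0006380754512488178
d tool mm [-4.2  2.9 98.3]
twist -0.005320743568482111
```

View pics/lid5.png

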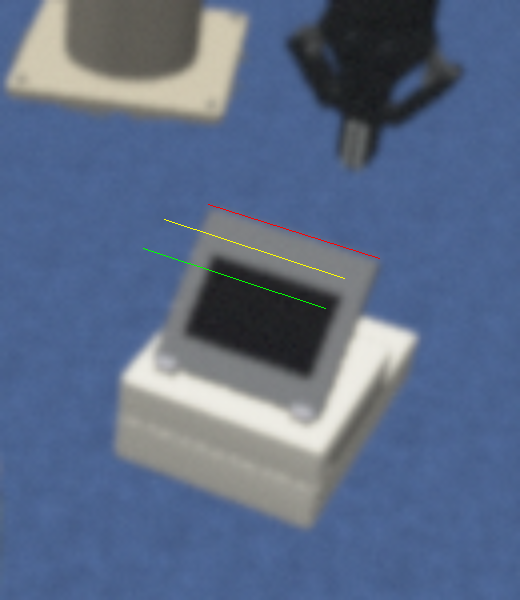

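The lid is resting on the 0.8 rad line (top edge from about (210,205) to (378,258)). Now pushing along tool z.

Call:
play_rows:
  steps:
    - [-1,-0.003,0.001,0.025,0]
    - [-1,0,0.001,0.025,0]
    - [-1,0,0.001,0.025,0]
    - [-1,0,0,0.02,0]
    - [-1,0,0,0.012,0]
    - [-1,0,0,0.012,0]
    - [-1,0,0,0.012,0]
    - [-1,0,0,0.012,0]

```text
t: 9.9
ee_pos: [522.6, 183.2, 148.9]
ee_rot: [0.233, 1.558, -0.224]
force: [-1.0, 0.3, -0.1]
gripper_width: -0.001
```

```bash
python3 - <<'E'
from h import *
p=np.load("pose.npy")
t=w([76,0,150],p)[0];rel(t,p[2]+np.pi/2)
lidview("lid6")
E
```

```text
t 9.9 pos [522.6 183.2 148.9] F [-1.02  0.3  -0.07] tooly [0.287 0.958 0.006] x [ 0.002  0.006 -1.   ] j [ 0.01  0.67 -0.62  1.86  0.53  0.78  0.38] grip -0.0010410495318586971
d tool mm [-1.2 -0.5 64.3]
twist 0.001311673549269532
```

View pics/lid6.png

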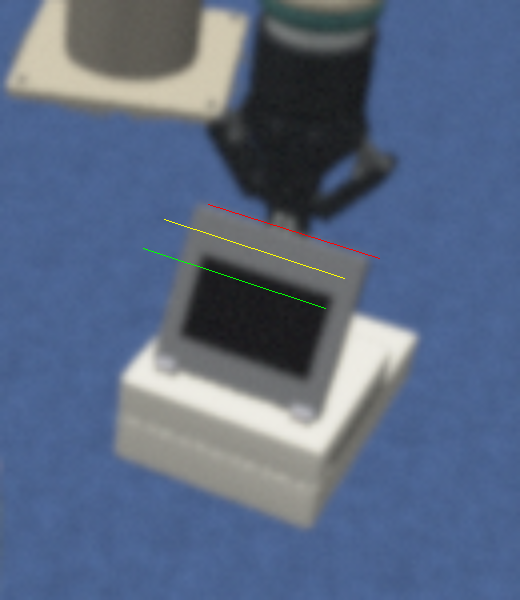

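The push is working and the lid is moving, with about 1 N at the tool. Continuing.

Call:
play_rows:
  steps:
    - [-1,0,0,0.01,0]
    - [-1,0,0,0.01,0]
    - [-1,0,0,0.01,0]
    - [-1,0,0,0.01,0]
    - [-1,0,0,0.008,0]
    - [-1,0,0,0.006,0]
    - [-1,0,0,0.004,0]
    - [-1,0,0,0,0]

```text
t: 10.75
ee_pos: [585.3, 164.7, 152.3]
ee_rot: [0.233, 1.553, -0.225]
force: [-0.3, -0.2, -0.3]
gripper_width: 0.004
```

```bash
python3 - <<'E'
from h import *
p=np.load("pose.npy")
t=w([76,0,150],p)[0];rel(t,p[2]+np.pi/2)
lidview("lid7")
E
```

```text
t 10.75 pos [585.3 164.7 152.3] F [-0.28 -0.19 -0.25] tooly [0.288 0.958 0.006] x [ 0.006  0.005 -1.   ] j [ 0.06  0.73 -0.62  1.71  0.53  0.87  0.48] grip 0.004063629227585483
d tool mm [ 2.3 -0.9 -1.1]
twist 0.00022288293038030815
```

View pics/lid7.png

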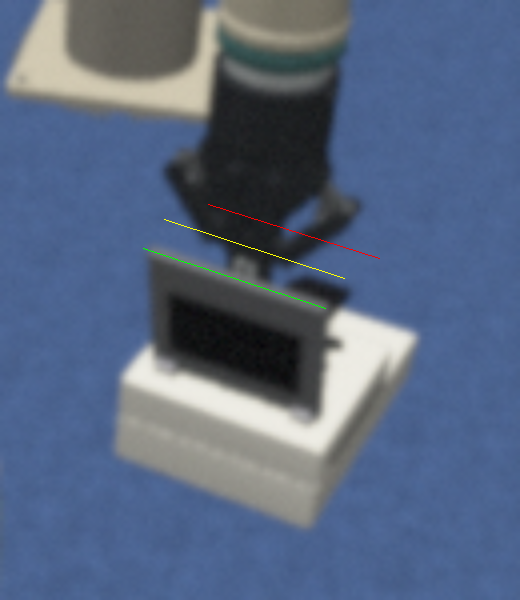

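The lid's top edge is close to the 1.85 line. I'll nudge it until the stop is felt.

Call:
play_rows:
  steps:
    - [-1,0,0,0.003,0]
    - [-1,0,0,0.003,0]
    - [-1,0,0,0,0]

```text
t: 11.1
ee_pos: [589.0, 163.7, 151.6]
ee_rot: [0.231, 1.557, -0.224]
force: [-0.6, 0.2, 2.3]
gripper_width: 0.002
```

Call:
play_rows:
  steps:
    - [-1,0,0,0.004,0]
    - [-1,0,0,0.002,0]
    - [-1,0,0,0,0]

```text
t: 11.4
ee_pos: [590.6, 163.3, 151.2]
ee_rot: [0.229, 1.565, -0.224]
force: [-3.1, -0.6, 3.6]
gripper_width: -0.001
```

```bash
python3 - <<'E'
from h import *
p=np.load("pose.npy")
t=w([76,0,150],p)[0];rel(t,p[2]+np.pi/2)
lidview("lid8")
E
```

```text
t 11.4 pos [590.6 163.3 151.2] F [-3.1  -0.58  3.58] tooly [0.284 0.959 0.002] x [-0.006  0.004 -1.   ] j [ 0.06  0.74 -0.63  1.69  0.53  0.89  0.5 ] grip -0.0006255196250858184
d tool mm [ 1.2 -0.9 -6.5]
twist 0.004425894721349133
```

View pics/lid8.png

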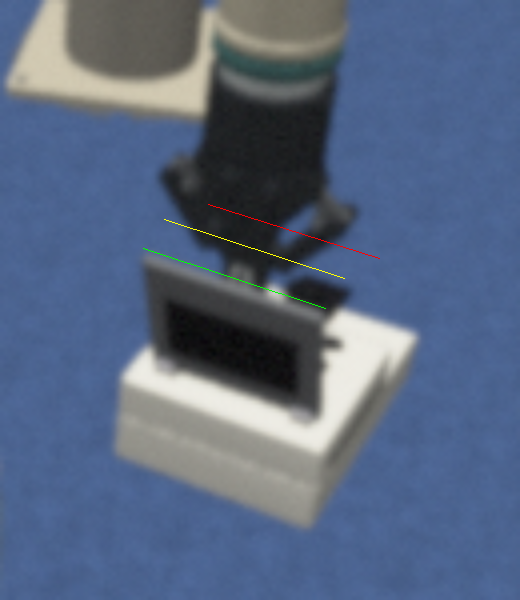

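The force is rising and the lid edge is on or past the 1.85 line, so it's at the stop. Retreating back and up.

Call:
play_rows:
  steps:
    - [-1,0,0,-0.02,0]
    - [-1,0,0,-0.03,0]
    - [-1,-0.01,0,-0.035,0]
    - [-1,-0.02,0,-0.035,0]
    - [-1,-0.03,0,-0.035,0]
    - [-1,-0.03,0,-0.03,0]
    - [-1,-0.03,0,-0.02,0]
    - [-1,0,0,0,0]

```text
t: 12.25
ee_pos: [396.6, 222.8, 275.5]
ee_rot: [0.236, 1.547, -0.221]
force: [1.2, 0.1, -0.5]
gripper_width: 0.002
```

Call:
play_rows:
  steps:
    - [-1,0,-0.04,0,0]
    - [-1,0,-0.04,0,0]
    - [-1,0,-0.04,0,0]
    - [-1,0,-0.04,0,0]
    - [-1,0,-0.04,0,0]
    - [-1,0,-0.04,0,0]
    - [-1,0,0,0,0]
    - [-1,0,0,0,0]

```text
t: 13.05
ee_pos: [335.4, -17.3, 272.0]
ee_rot: [0.243, 1.527, -0.218]
force: [0.3, -0.5, 1.0]
gripper_width: -0.004
```

```bash
python3 - <<'E'
from h import *
from cell import vision
p=np.load("pose.npy")
t=w([-83,0,150],p)[0];rel(t,p[2]+np.pi/2)
lidview("lid9")
d=vision.get_image("top");im=d["color"][:,:,::-1].copy()
o=np.load("top0.npz")["color"][:,:,::-1]
cv2.imwrite("pics/top9.png",im)
cv2.imwrite("pics/top9c.png",np.hstack([cv2.resize(a[170:280,160:250],None,fx=4,fy=4) for a in(o,im)]))
E
```

```text
t 13.05 pos [335.4 -17.3 272. ] F [ 0.28 -0.5   1.04] tooly [0.29  0.957 0.02 ] x [ 0.033  0.011 -0.999] j [ 0.67  0.14 -0.77  2.25  0.13  0.76  1.09] grip -0.0035989253866211507
d tool mm [127.6 243.   22.5]
twist -0.002942027875407094
```

View pics/lid9.png

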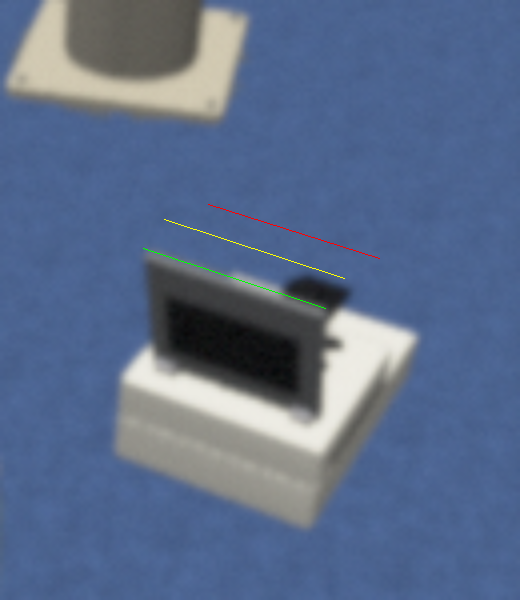

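View pics/top9.png

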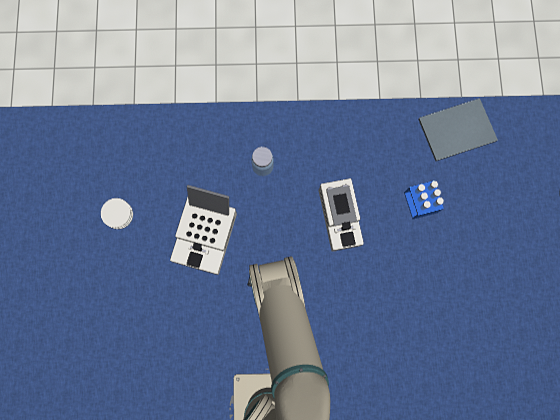

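View pics/top9c.png

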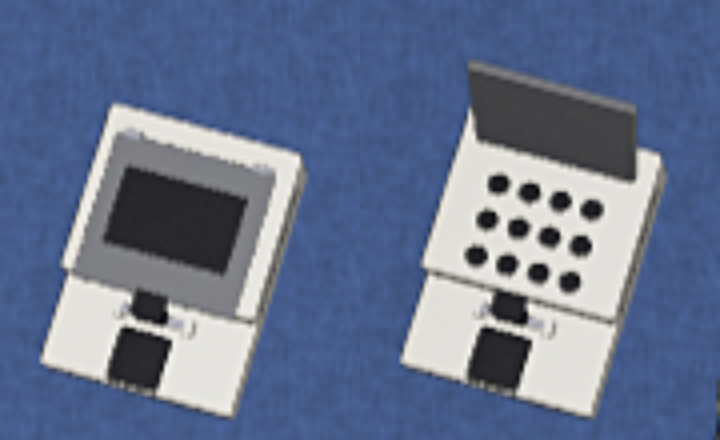

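The lid is fully open at the 1.85 line. The wide reader stands where it started, the tab is back up, the narrow reader is shut, and the arm is clear.

```bash
python3 -c "
from cell import order
print(order.job_done())"
```

```text
the job is handed in; nothing more can be done
None
```

The wide reader is open and the job is handed in at about 13 s of the 51 s allowed. The hand-in gave no verdict.

- **Pressing the tab:** I pressed it with the closed fingers until it hit its stop. The force peaked at about 31 N there, more than the 5 N the tab needs. I then eased off and lifted away.
- **Lid springing up:** With the arm clear, the lid rose to about 0.8 rad, judged from the scene camera.
- **Pushing it back:** I pushed the lid's front edge until the force rose to about 4–5 N, then withdrew.

**Last checks:** The final images show the lid edge on the predicted 1.85 rad line, which is an image estimate rather than a joint reading. The tab looks sprung back. The wide reader shows no visible shift from the first picture. The narrow reader is still shut, and the jar, rack and dishes look unmoved. The arm stands well away from everything.

**Disagreements:** Before the press, the arm drifted about 6 mm off the pad in each direction; I corrected that before touching the tab. At the stop, the finger ended about 3 mm further back than predicted. That is roughly within my pose fit's 2 mm error, and I put the rest down to approximate finger size.

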